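Bolt the brass seller's stock trunk

ROBOT

A 7-joint arm with a two-finger parallel gripper is mounted at the origin on the work surface. World frame = base frame: x ahead of the robot, y to its left, z up, the work surface at z = 0. Lengths are in m, angles in rad, forces in N, time in s.
With the tool pointing down it reaches from about 0.425 to 0.925 m from the base axis. Payload 6.8 kg.
Tool frame: the origin (TCP) lies midway between the tips of the shut fingers; the grasp point (between the pads) lies 19 mm behind it; z points along the fingers, y is the line along which they close (so a half turn about z gives the same grasp; the last joint's range is limited). The gripper opens to 85 mm and grips with 20 to 120 N. Pads are 22 mm wide; open, the fingers measure 114 mm over their backs; the gripper's body (76 mm by 85 mm) begins 54 mm behind the grasp point. The pads swing forward as they close: fully open they stand 13 mm farther back than shut.
Start: joints at [1.037, 0.477, 0.022, 1.555, -0.011, 1.109, -0.083], TCP at [0.279, -0.615, 0.231] pointing down, gripper open.
Joint ranges: [-2.96, 2.96], [-0.34, 2.1], [-1.41, 1.46], [0.24, 2.44], [-1.37, 4.51], [0.17, 1.92], [-2.96, 2.96]. Speed limits (rad/s): [2.39, 2.39, 3.14, 3.14, 3.14, 3.14, 3.14].

INTERFACE

Orientations are given as a rotation vector (axis times angle).
In Python, from bench import r gives the robot as it stands. The module is installed in compiled form; this text tells all that it offers.
- The arm moves only by the tool apply_moves, never from a script. Its argument "rows" is a list of rows, each a list of 6 numbers: the shift along the tool's x, y, z scaled (see below), then the turn, a rotation vector about the tool's x, y, z scaled (see below). A call has 1 to 5 rows; each row is the pose to reach, as a shift and turn from the pose commanded when the call began, along the tool's axes at that moment; what a row does not reach only later rows make up. The controller multiplies each number of a shift by 0.25 m and each number of a turn by 90 degrees. A row lasts 1/8 s, in which the tool goes at most 62.5 mm and 10.7 degrees, less where a joint would pass 70% of its speed; a pose out of reach is approached as far as the arm can. A call with a number of a shift or a turn outside -1 to 1 is refused whole. A call with a gripper value outside its range is refused whole. "claw" is the opening, from 0 (shut) to 1 (fully open), set as the call begins (left out, the last holds). The fingers move at their own pace and stop on an object; "newtons" is the grip in N (left out, the last holds). Time passes only in rows, so rows that repeat a pose let the fingers close. It gives the time, the measured TCP pose, the force, the opening and the grip force at its end, in the units of the state.
- r.get_obs(): the state, without advancing time (a new reading comes with each control period).
- r.grab_frame(name): name is "scene" or "top"; returns a dict with "pixels" (384x512x3 uint8, red, green, blue), "intrinsics" (3x3 intrinsics, pixels), "dist" ([k1, k2, p1, p2, k3] as OpenCV has them; the pictures are not rectified), "eye" and "attitude" of the camera in the world. Camera axes: x right, y up, looking along -z (the intrinsics and any distortion apply to the point x, -y, -z); pixel columns grow to the right and rows downward; lengths in m; the calibration is good to about 2 mm. A picture is of the moment at which its call begins. There is no depth.
- r.hand_in(): hands the job in; it is judged then, once.
Trained networks look in a picture, given as the dict that the camera call returned (one of the last four; its "shot" number tells which), for a name from the list of things; names that differ only in an ending like _2 or _b are one class to them, and where a whole thing is asked for, a point or a joint stands for the part that bears it (a point fixed in the world has none). Each returns a list of dicts, best first, with "conf" (0 to 1); they miss things now and then, are a little off and sometimes report something else, mostly with a low value. They report only what shows in the picture. A call takes as long as a camera call. They do not tell look-alikes from the thing itself.
- r.search_frame(picture, thing): "rect" ([left, top, width, height] in pixels, round what is visible of it).
- r.outline_of(picture, thing): "pixels" (384x512 bool, what is visible of it) and "rect" ([left, top, width, height] in pixels, round what is visible of it).
- r.landmark_of(picture, thing): "point" ([column, row] in pixels: a listed point, or the origin of a listed thing).
The state is a dict: "clock": time; "joints": joint angles; "qvel": joint speeds; "tau": joint torques, N m; "tcp_pos": TCP position; "orientation": TCP orientation; "contact_force": force on the tool from outside, world axes, zero at the start; "moment": the same for the moment, N m; "grip_width": finger opening in m; "gripper_force": force on a finger pad.
Only numpy, scipy, OpenCV 4.12 (cv2) and the standard library are available. Lean on these libraries where they do the work, as an engineer would, in place of code of your own. Each camera call takes 0.05 s, during which the arm holds its last target. There are 200 camera calls.

TASK

Lock the stall's green trunk: with the fingertips, push the peg of the round disc on the lid round until its slot lines up with the steel bar, then push the bar by its upright tail plate through the slot until it is fully home against the back of the keeper. Only push: do not lift or tilt up the bar, and do not disturb the brass bell, little pot and drum that stand around it. Finish clear of everything.

Things in the scene. Friction and masses are not known exactly. Their poses are not given: they have to be found in the camera images.
- trunk: Fixed green steel trunk on the table, position and yaw vary. Lid level, 120 mm above the table, spanning trunk x -110..110, y -275..115 mm. Origin at table height straight below the locking disc's axis; z up; the bar slides along trunk +y on the line x = 0. The disc lies round y = 0.
- guide_exit (a point): Middle of the bar's guide exit: trunk x 0, y -62 mm, 8 mm above the lid. The open-topped guide runs from trunk y -200 to -62 mm: two cheeks 12 mm high, 8 mm thick, 19.6 mm apart, with a strap across it at y -72..-62 mm whose top is 23 mm above the lid.
- keeper_stop (a point): Inner back face of the keeper, which the bar's nose meets when home: trunk x 0, y 82 mm, 8 mm above the lid. The keeper is a roofed pocket, y 61..92 mm, 22 mm wide inside, top 26 mm above the lid.
- lock_disc (a joint): Angle (rad) of the brass locking disc about the vertical, growing anticlockwise from above. 0 = slot in line with the bar (trunk y). Starts 0.5 to 1.5: turn it clockwise; stops at -0.5 and 1.9. Stays where left; 1.5 N at the peg turns it. Disc 110 mm across, 18 mm thick, on the lid; a 22 mm slot right across it leaves two raised half-moons. Within 0.1 of 0 the bar's nose enters and draws it true.
- disc_peg (a point): Middle of the disc's only upright finger peg: brass, 14 mm diameter, standing 30 mm above the disc's top (peg top 48 mm above the lid, this point 33 mm), 42 mm from the disc's axis, square to the slot. At joint angle 0 it lies on the trunk's -x side of the axis.
- bar: Loose steel bar, 360 g, 16 mm wide, 16 mm high, 170 mm long, lying in the guide on the lid. Origin at the middle of its underside; +y along the bar towards the nose. Slides with a few newtons (under 5 N), over some 145 to 160 mm of travel.
- bar_nose (a point): Foremost point of the bar's rounded nose, half-way up (8 mm above its underside), 85 mm ahead of the bar's origin. At the start it is 63 to 78 mm short of the disc's axis.
- bar_push (a point): Centre of the rear face of the bar's upright tail plate (30 mm wide across the bar, 8 mm thick, from 16 to 44 mm above the bar's underside), at the bar's tail end, 85 mm behind its origin and 30 mm above its underside. Push here along the bar's +y.
- bell_mid (a point): Half-way up a small brass bell, 44 mm diameter, 52 mm tall, standing on the lid on the trunk's +x side of the bar. Leave it alone.
- pot_mid (a point): Half-way up a little brass lidded pot, 42 mm diameter, 42 mm tall, standing on the lid's +x, +y corner. Leave it alone.
- drum: Flat brass drum, 100 mm diameter, 32 mm tall, on the table beyond the trunk's -y end; origin at the centre of its underside. Leave it alone.
Not all that is in view belongs to the job. Of the things like the bar, leave any that is brown or turquoise; of the rest the smaller one is meant.

How it is judged:
By the outcome, as a careful person would: the job done as asked, in the order asked, and still so for the second after the job is handed in, with the robot touching nothing.
It also fails if it takes over 54 s, if anything falls off the work surface, if the arm or the gripper's body presses on something with over 40 N, if the wrist force passes 120 N, or if a joint passes its speed limit or range.

## Working session

There is one attempt and no reset: what is moved stays moved. The work goes in short steps, Python scripts to look and compute and a tool call to move; the robot and the scene stay as the last step left them, time stands still between calls to the robot, and variables do not carry over. Pictures are saved under pics/ and viewed, at most 10 in all, crops included, and the job is handed in when it is done.

Besides the shell and the picture viewer there is one more tool, called by a JSON object that holds its "name" and its "arguments". apply_moves: Moves the arm, as the interface text tells. Its arguments: {"type":"object","properties":{"rows":{"type":"array","items":{"type":"array","items":{"type":"number"}}},"claw":{"type":"number"},"newtons":{"type":"number"}},"required":["rows"]}

```bash
mkdir -p pics; cat > h.py <<'E'
import numpy as np, cv2
from scipy.spatial.transform import Rotation as R
from bench import r
def att(p):
    a=np.array(p["attitude"],float)
    return a if a.shape==(3,3) else (R.from_rotvec(a) if a.size==3 else R.from_quat(a)).as_matrix()
def ray(p,uv):
    n=cv2.undistortPoints(np.array([[uv]],float),np.array(p["intrinsics"]),np.array(p["dist"]))[0,0]
    return np.array(p["eye"]),att(p)@np.array([n[0],-n[1],-1])
def onz(p,uv,z):
    e,d=ray(p,uv); return e+d*(z-e[2])/d[2]
def proj(p,X):
    c=(np.atleast_2d(X)-np.array(p["eye"]))@att(p)
    c=c*[1,-1,-1]
    return cv2.projectPoints(c,np.zeros(3),np.zeros(3),np.array(p["intrinsics"]),np.array(p["dist"]))[0][:,0]
def save(p,n,crop=None,s=1):
    im=p["pixels"][:,:,::-1]
    if crop: l,t,w,h=crop; im=im[t:t+h,l:l+w]
    cv2.imwrite("pics/"+n,cv2.resize(im,None,fx=s,fy=s,interpolation=cv2.INTER_CUBIC))
E
python3 - <<'E'
from h import *
np.set_printoptions(precision=3,suppress=True)
print(r.get_obs())
for c in ("scene","top"):
    p=r.grab_frame(c); save(p,c+"0.png",s=1.5); print(c,p["eye"],p["attitude"],p["intrinsics"],p["dist"])
    for t in ("guide_exit","keeper_stop","trunk","lock_disc","disc_peg","bar","bar_nose","bar_push","bell_mid","pot_mid","drum"):
        try: print(t,[(np.round(d["point"],1).tolist(),round(d["conf"],2)) for d in r.landmark_of(p,t)][:4])
        except Exception as e: print(t,e)
E
```

```text
{'clock': 0.0, 'joints': array([ 1.037,  0.478,  0.022,  1.556, -0.011,  1.109, -0.083]), 'qvel': array([ 0.003, -0.001,  0.001,  0.   , -0.   ,  0.002,  0.001]), 'tau': array([  0.   , -59.645,   1.608, -28.119,   0.012,   0.009,   0.   ]), 'tcp_pos': array([ 0.279, -0.614,  0.23 ]), 'orientation': array([-3.069, -0.663,  0.001]), 'contact_force': array([0.04 , 0.861, 0.437]), 'moment': array([-0.026, -0.019,  0.002]), 'gripper_force': 0.0, 'grip_width': 0.08578141133037313}
scene [1.173 0.501 0.792] [0.478 1.058 2.106] [[410.077   0.    257.637]
 [  0.    410.077 191.992]
 [  0.      0.      1.   ]] [0.03 0.   0.   0.   0.  ]
guide_exit [([263.5, 217.1], 0.97), ([186.7, 205.6], 0.69)]
keeper_stop [([315.1, 239.1], 0.78)]
trunk [([285.8, 261.3], 0.86)]
lock_disc it knows: bar, bar_nose, bar_push, bell_mid, disc_peg, drum, guide_exit, keeper_stop, pot_mid, trunk
disc_peg [([280.2, 209.5], 0.85)]
bar [([191.7, 165.2], 0.93), ([230.6, 207.3], 0.76), ([262.8, 176.0], 0.75), ([402.6, 250.8], 0.65)]
bar_nose [([260.3, 215.0], 0.84), ([171.9, 155.7], 0.63), ([408.8, 223.7], 0.61), ([277.8,
[... 369 characters left out ...]
  ]] [-0.144  0.     0.     0.     0.   ]
guide_exit [([232.0, 165.8], 0.64)]
keeper_stop [([184.5, 172.8], 0.95)]
trunk [([216.1, 175.8], 0.91), ([223.0, 172.0], 0.66)]
lock_disc it knows: bar, bar_nose, bar_push, bell_mid, disc_peg, drum, guide_exit, keeper_stop, pot_mid, trunk
disc_peg [([222.1, 174.7], 0.91)]
bar [([149.6, 245.2], 0.95), ([369.3, 223.8], 0.91), ([263.9, 159.3], 0.85), ([303.5, 253.7], 0.56)]
bar_nose [([232.1, 163.4], 0.85), ([399.1, 223.7], 0.78), ([158.4, 283.5], 0.62)]
bar_push [([287.8, 150.9], 0.89), ([134.2, 216.6], 0.77), ([334.5, 221.6], 0.59), ([256.4, 135.6], 0.58)]
bell_mid [([260.0, 133.6], 0.61)]
pot_mid [([178.0, 149.1], 0.42)]
drum [([321.5, 165.4], 0.78)]
```

View pics/scene0.png

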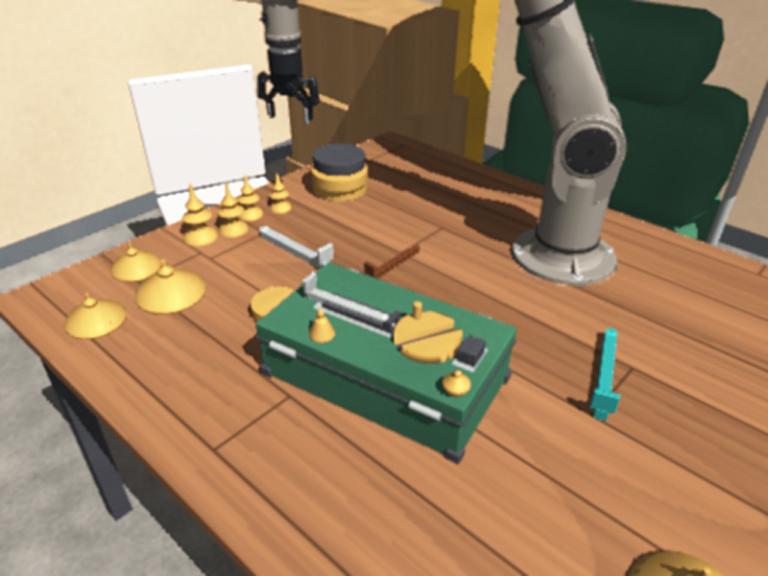

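View pics/top0.png

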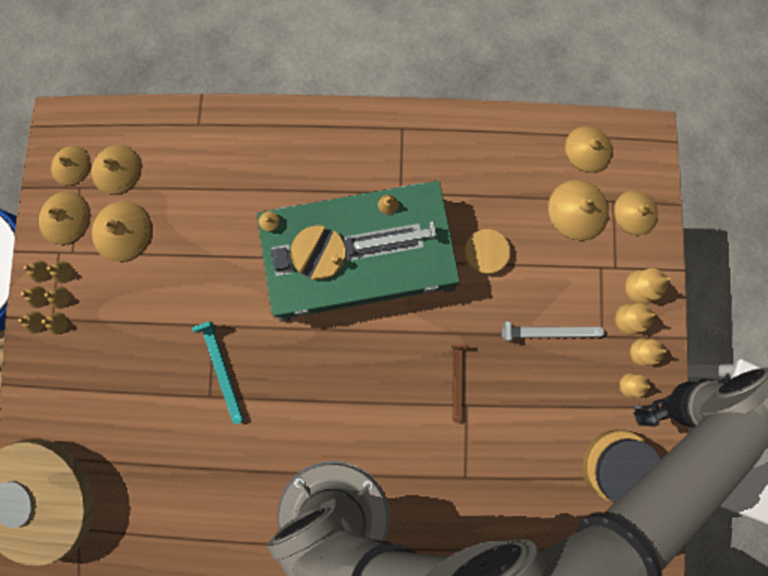

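The top view (1.5x px) shows the bar in the trunk's guide at about (390,238), the disc at (318,252) with its peg at (337,260), the bell at (388,204), the pot at (268,220) and the drum at (488,250). There are four bar-like things: grey in the guide (390,238), grey on the table (553,332), brown (459,385) and turquoise (222,372). The one in the guide is grey and should be the smaller grey one. I'll fit the poses and confirm it in a crop.

```bash
cat >> h.py <<'E'
from scipy.optimize import least_squares
def T2W(q,X): # trunk->world, q=(x,y,yaw)
    c,s=np.cos(q[2]),np.sin(q[2]); X=np.atleast_2d(X)
    return np.c_[q[0]+c*X[:,0]-s*X[:,1],q[1]+s*X[:,0]+c*X[:,1],X[:,2]]
L=.120
def model(v):
    th,n=v[3],v[4]
    return dict(guide_exit=(0,-.062,L+.008),keeper_stop=(0,.082,L+.008),trunk=(0,0,0),
      disc_peg=(-.042*np.cos(th),-.042*np.sin(th),L+.033),bar_nose=(0,n,L+.008),bar=(0,n-.085,L),bar_push=(0,n-.170,L+.030))
def fit(ps,extra=[],v0=(.6,0,0,1,-.07)):
    obs=[]
    m=model(v0)
    for p in ps:
        for t in m:
            for d in r.landmark_of(p,t):
                obs.append((p,t,np.array(d["point"]),d["conf"]))
    def near(v):
        m=model(v);o=[]
        for p,t,uv,c in obs:
            e=proj(p,T2W(v,m[t]))[0]-uv
            o.append(e)
        for p,X,uv in extra: o.append(proj(p,T2W(v,X))[0]-np.array(uv))
        return np.array(o).ravel()
    s=least_squares(near,v0,loss="cauchy",f_scale=1.5)
    return s.x,[(t,np.round(e,1).tolist()) for (p,t,_,_),e in zip(obs+[(0,'x',0,0)]*len(extra),near(s.x).reshape(-1,2)) if np.abs(e).max()<8]
E
python3 - <<'E'
from h import *
np.set_printoptions(precision=4,suppress=True)
s=r.grab_frame("scene"); p=r.grab_frame("top")
C=[((.11,.115,L),(258,212)),((.11,-.275,L),(440,181)),((-.11,-.275,L),(458,284)),((-.11,.115,L),(275,316))]
ex=[(p,X,((u+.5)/1.5-.5,(w+.5)/1.5-.5)) for X,(u,w) in C]
v,res=fit([s,p],ex,(*onz(p,(211,168),L)[:2],.1,1,-.07)); print(v); print(res)
np.save("v.npy",v)
im=[]
for c,(l,t,w,h) in ((s,(160,170,200,130)),(p,(160,110,200,110))):
    cc=dict(c); a=c["pixels"].copy(); a=cv2.resize(a[t:t+h,l:l+w],None,fx=4,fy=4,interpolation=cv2.INTER_CUBIC)
    m=model(v)
    for k,X in m.items():
        u=(proj(c,T2W(v,X))[0]-[l,t]+.5)*4
        cv2.circle(a,tuple(int(z) for z in u),4,(255,0,0),1)
    for X,_ in C:
        u=(proj(c,T2W(v,X))[0]-[l,t]+.5)*4; cv2.circle(a,tuple(int(z) for z in u),4,(255,0,255),1)
    im.append(a)
for k,a in zip("st",im): cv2.imwrite(f"pics/crop_{k}.png",a[:,:,::-1])
for n,z in (("bell_mid",L+.026),("pot_mid",L+.021)):
    w=onz(p,r.landmark_of(p,n)[0]["point"],z); c,sn=np.cos(v[2]),np.sin(v[2]); d=w[:2]-v[:2]
    print(n,w,c*d[0]+sn*d[1],-sn*d[0]+c*d[1])
print("barlen table",[np.linalg.norm(onz(p,a,.008)-onz(p,b,.008)) for a,b in [((334.5,221.6),(402,221.7))]])
print(T2W(v,list(model(v).values())))
E
```

```text
[ 0.5571  0.0437  0.1927  0.8533 -0.0694]
[('guide_exit', [1.8, 0.6]), ('keeper_stop', [0.2, -2.0]), ('trunk', [-0.1, 0.2]), ('disc_peg', [0.2, -2.4]), ('bar_nose', [3.1, -2.1]), ('bar', [3.5, -0.6]), ('bar_push', [-0.3, 5.2]), ('guide_exit', [2.1, -1.0]), ('keeper_stop', [1.0, -1.1]), ('trunk', [-0.1, 0.9]), ('disc_peg', [0.5, -0.2]), ('bar_nose', [0.2, 1.4]), ('bar', [1.1, 1.6]), ('bar_push', [-0.3, 1.2]), ('x', [-1.8, -1.3]), ('x', [-0.5, -0.5]), ('x', [0.1, -0.8]), ('x', [-3.7, -1.4])]
bell_mid [ 0.6662 -0.095   0.146 ] 0.0805091450899748 -0.15708203334918064
pot_mid [0.604  0.1474 0.141 ] 0.06586846393340384 0.09274892361225187
barlen table [np.float64(0.23151520779317114)]
[[ 0.569  -0.0171  0.128 ]
 [ 0.5414  0.1242  0.128 ]
 [ 0.5571  0.0437  0.    ]
 [ 0.5361  0.0074  0.153 ]
 [ 0.5704 -0.0244  0.128 ]
 [ 0.5867 -0.1078  0.12  ]
 [ 0.603  -0.1912  0.15  ]]
```

View pics/crop_s.png

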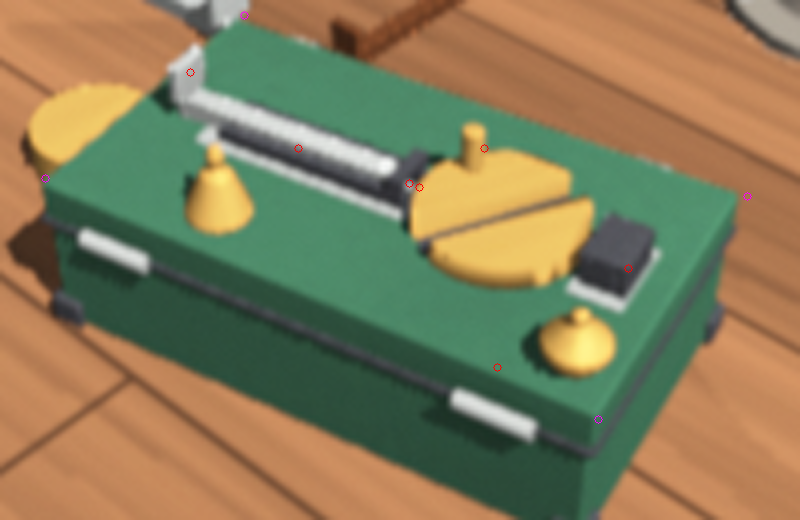

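View pics/crop_t.png

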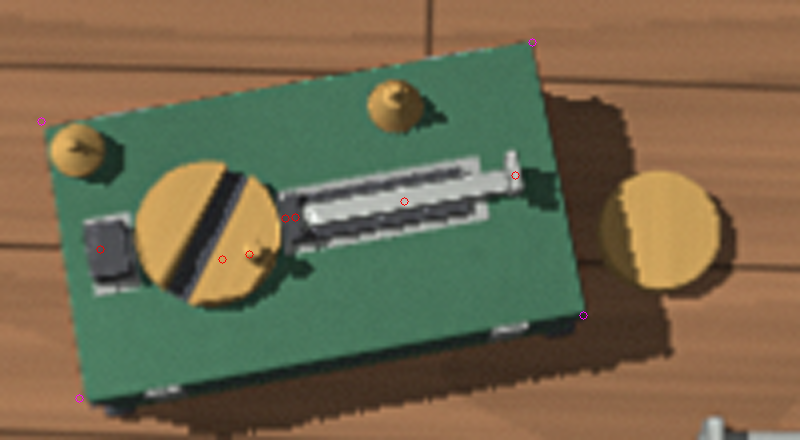

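The crops show the guide bar lying under the strap with its tail plate at top-crop (514,173). The table grey bar is about 230 mm long, so the guide bar is the smaller one and is the one meant. The fit is a few px off, so I'll refine it with clicked points.

```bash
python3 - <<'E'
from h import *
np.set_printoptions(precision=4,suppress=True)
s=r.grab_frame("scene"); p=r.grab_frame("top"); v0=np.load("v.npy")
cs=lambda u,w:(u/4+160-.5,w/4+170-.5); ct=lambda u,w:(u/4+160-.5,w/4+110-.5)
K=[(.11,.115,L),(.11,-.275,L),(-.11,-.275,L),(-.11,.115,L)]
ex=[(p,X,ct(*c)) for X,c in zip(K,[(47,128),(533,43),(583,315),(88,402)])]+[(s,X,cs(*c)) for X,c in zip(K,[(598,417),(45,180),(243,17),(738,195)])]
ex+=[(p,(0,0,L+.018),ct(208,233)),(s,(0,0,L+.018),cs(502,211))]
def f(q): return np.array([proj(c,T2W(q,X))[0]-u for c,X,u in ex]).ravel()
for sub in (slice(None),):
    o=least_squares(f,v0[:3],loss="soft_l1"); print(o.x); print(f(o.x).reshape(-1,2).round(1).tolist())
q=o.x
def w2t(w): c,sn=np.cos(q[2]),np.sin(q[2]); d=w[:2]-q[:2]; return np.array([c*d[0]+sn*d[1],-sn*d[0]+c*d[1]])*1000
for n,c,u,z in (("plate",p,ct(514.5,173),.044),("pegtop",s,cs(474,129),.048),("pegtop",p,ct(252,250),.048),("disc",p,ct(208,233),.018),("disc",s,cs(502,211),.018),
 ("slotA",p,ct(238,175),.018),("slotB",p,ct(180,296),.018),("slA",s,cs(425,240),.018),("slB",s,cs(590,197),.018),("strapbar",p,ct(310,213),.016),("keeper",p,ct(108,247),.026),("bell",p,ct(397,97),.052),("plateS",s,cs(189,60),.040),("drum",p,ct(661,230),.032-L)):
    w=onz(c,u,L+z); print(n,w,w2t(w))
E
```

```text
[0.556  0.0413 0.1999]
[[-0.7, -0.9], [0.3, -0.4], [1.0, -0.2], [-1.0, -0.3], [-0.1, -0.3], [-0.4, -0.5], [-0.4, -0.6], [1.7, -0.6], [-0.2, -0.5], [0.8, -1.2]]
plate [ 0.6019 -0.1894  0.164 ] [  -0.8723 -235.1757]
pegtop [0.5404 0.0018 0.168 ] [-23.1369 -35.6103]
pegtop [0.5372 0.004  0.168 ] [-25.8379 -32.8587]
disc [0.5546 0.0407 0.138 ] [-1.5492 -0.2453]
disc [0.561  0.0427 0.138 ] [5.2013 0.4276]
slotA [0.6002 0.0198 0.138 ] [ 39.0001 -29.7968]
slotB [0.5056 0.0598 0.138 ] [-45.6989  28.1715]
slA [0.6128 0.0257 0.138 ] [ 52.5537 -26.5841]
slB [0.5139 0.0743 0.138 ] [-34.7142  40.7149]
strapbar [ 0.5725 -0.0361  0.136 ] [  0.7862 -79.1561]
keeper [0.5404 0.1152 0.146 ] [-0.6887 75.4994]
bell [ 0.6556 -0.1     0.172 ] [  69.5589 -158.2183]
plateS [ 0.6034 -0.1915  0.16  ] [   0.2536 -237.6132]
drum [ 0.5872 -0.3215  0.032 ] [ -41.5126 -361.7599]
```

```bash
cat >> h.py <<'E'
Q=np.array([.556,.0413,.20])
def go(*ts):
    o=r.get_obs(); M=R.from_rotvec(o["orientation"]); p=o["tcp_pos"]
    c,s=np.cos(Q[2]),np.sin(Q[2]); d=(p-[Q[0],Q[1],L]); print("trunk now mm",np.round([1e3*(c*d[0]+s*d[1]),1e3*(-s*d[0]+c*d[1]),1e3*d[2]],1),"F",np.round(o["contact_force"],1),"t",round(o["clock"],2))
    G=np.array([[c,s,0],[s,-c,0],[0,0,-1]]) # columns tool axes: x=trunk x, y=-trunk y
    G=R.from_matrix(np.c_[[c,s,0],[s,-c,0],[0,0,-1]])
    print("turn",np.round((M.inv()*G).as_rotvec()/(np.pi/2),3))
    for t in ts:
        w=T2W(Q,np.array(t)/1e3)[0]+[0,0,L]; print(t,np.round(w,3),np.round(M.inv().apply(w-p)/.25,3))
E
python3 -c "
from h import *
go((-30,-68,110))"
```

```text
trunk now mm [-402.  -587.9  111.3] F [ 0.6 -0.5  0.2] t 2.1
turn [ 0.    -0.     0.144]
(-30, -68, 110) [ 0.54  -0.031  0.23 ] [ 1.916 -1.694  0.005]
```

{"name": "apply_moves", "arguments": {"rows": [[0.18,-0.16,0,0,0,0.03],[0.36,-0.32,0,0,0,0.06],[0.54,-0.48,0,0,0,0.09],[0.72,-0.64,0,0,0,0.12],[0.9,-0.8,0,0,0,0.144]], "claw": 0}}

```text
clock: 2.72
tcp_pos: [0.4019, -0.3379, 0.2316]
orientation: [3.126, 0.311, 0.001]
contact_force: [1.0, -1.1, -0.0]
grip_width: 0.0001
gripper_force: 0.0
```

```bash
python3 -c "
from h import *
go((-30,-68,110))"
```

```text
trunk now mm [-226.4 -341.   111.6] F [ 1.  -1.1 -0. ] t 2.73
turn [ 0.    -0.    -0.001]
(-30, -68, 110) [ 0.54  -0.031  0.23 ] [ 0.784 -1.093  0.006]
```

{"name": "apply_moves", "arguments": {"rows": [[0.14,-0.19,0,0,0,0],[0.28,-0.38,0,0,0,0],[0.42,-0.57,0,0,0,0],[0.56,-0.76,0,0,0,0],[0.7,-0.95,0,0,0,0]]}}

```text
clock: 3.35
tcp_pos: [0.5263, -0.0705, 0.2317]
orientation: [3.126, 0.312, 0.001]
contact_force: [1.1, -1.9, 0.7]
grip_width: -0.0001
gripper_force: 0.0
```

{"name": "apply_moves", "arguments": {"rows": [[0,0,0,0,0,0]]}}

```text
clock: 3.48
tcp_pos: [0.5274, -0.0664, 0.2317]
orientation: [-3.122, -0.327, -0.003]
contact_force: [0.3, -0.8, -0.4]
grip_width: -0.0002
gripper_force: 0.0
```

```bash
python3 -c "
from h import *
go((-30,-68,110),(-30,-68,29))"
```

```text
trunk now mm [-49.5 -99.9 111.7] F [ 0.3 -0.8 -0.4] t 3.48
turn [-0.001 -0.001  0.005]
(-30, -68, 110) [ 0.54  -0.031  0.23 ] [ 0.079 -0.127  0.007]
(-30, -68, 29) [ 0.54  -0.031  0.149] [ 0.078 -0.126  0.331]
```

{"name": "apply_moves", "arguments": {"rows": [[0.079,-0.127,0.05,0,0,0.005],[0.079,-0.127,0.15,0,0,0.005],[0.079,-0.127,0.2,0,0,0.005],[0.079,-0.127,0.2,0,0,0.005]]}}

```text
clock: 3.98
tcp_pos: [0.5378, -0.0384, 0.1806]
orientation: [3.127, 0.298, -0.003]
contact_force: [1.2, 0.1, 1.5]
grip_width: 0.0003
gripper_force: 0.0
```

```bash
python3 -c "
from h import *
go((-30,-68,29))
p=r.grab_frame('scene'); save(p,'a1.png',(210,150,130,100),6)
"
```

```text
trunk now mm [-33.7 -74.5  60.6] F [1.2 0.1 1.5] t 3.98
turn [ 0.     0.001 -0.006]
(-30, -68, 29) [ 0.54  -0.031  0.149] [ 0.015 -0.026  0.126]
```

View pics/a1.png

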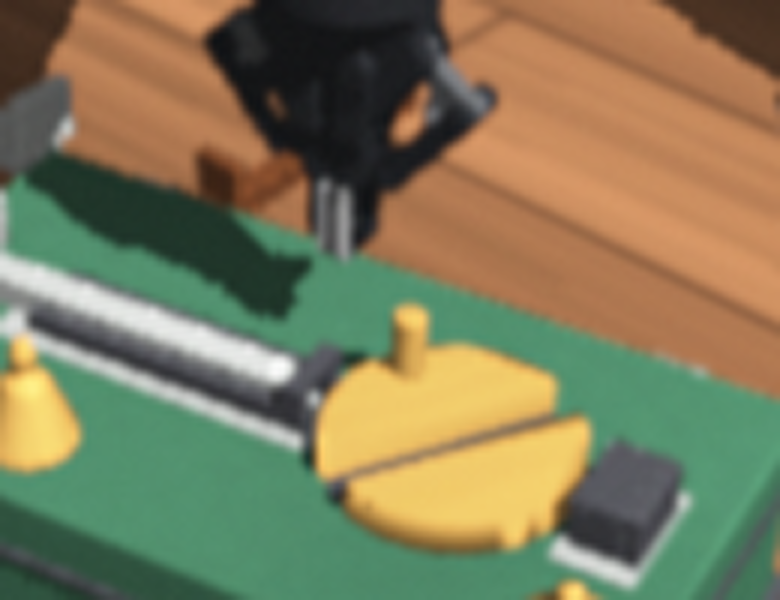

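The shut fingers hang beyond the strap with the tips at about (340,250), and the peg is free at (410,340), so the way down is clear.

{"name": "apply_moves", "arguments": {"rows": [[0.0,-0.0,0.05,0,0,0],[0.0,-0.0,0.11,0,0,0],[0.0,-0.0,0.11,0,0,0]]}}

```text
clock: 4.4
tcp_pos: [0.5375, -0.0373, 0.1523]
orientation: [-3.127, -0.301, 0.005]
contact_force: [0.4, 0.1, 1.0]
grip_width: -0.0001
gripper_force: 0.0
```

```bash
python3 -c "
from h import *
go((-30,-56,33),(-42,-21.5,33))
"
```

```text
trunk now mm [-33.8 -73.3  32.3] F [0.4 0.1 1. ] t 4.4
turn [-0.     0.002 -0.005]
(-30, -56, 33) [ 0.538 -0.02   0.153] [ 0.015 -0.069 -0.003]
(-42, -21.5, 33) [0.519 0.012 0.153] [-0.035 -0.207 -0.003]
```

{"name": "apply_moves", "arguments": {"rows": [[0.015,-0.035,0,0,0,0],[0.015,-0.07,0,0,0,0],[0.008,-0.1,0,0,0,0],[0.0,-0.13,0,0,0,0],[-0.01,-0.15,0,0,0,0]]}}

```text
clock: 5.03
tcp_pos: [0.527, -0.0048, 0.1536]
orientation: [3.123, 0.295, -0.006]
contact_force: [-3.1, -5.1, 0.1]
grip_width: -0.0001
gripper_force: 2.7
```

```bash
python3 -c "
from h import *
go((-42,-21.5,33))
p=r.grab_frame('scene'); save(p,'a2.png',(210,150,130,100),6)
"
```

```text
trunk now mm [-37.6 -39.4  33.6] F [-3.1 -5.1  0.1] t 5.03
turn [ 0.003  0.003 -0.008]
(-42, -21.5, 33) [0.519 0.012 0.153] [-0.018 -0.072  0.002]
```

View pics/a2.png

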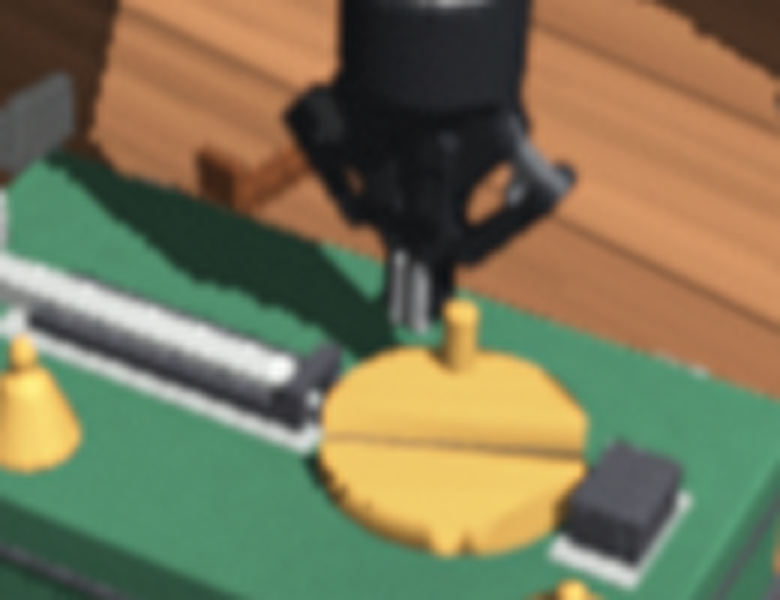

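The disc is turning: the peg is now at (460,340) and the slot runs (325,435)–(585,455). I'll carry on.

{"name": "apply_moves", "arguments": {"rows": [[-0.008,-0.02,0,0,0,0],[-0.014,-0.04,0,0,0,0],[-0.018,-0.055,0,0,0,0],[-0.018,-0.065,0,0,0,0],[-0.018,-0.065,0,0,0,0]]}}

```text
clock: 5.7
tcp_pos: [0.522, 0.0153, 0.1541]
orientation: [-3.126, -0.302, -0.002]
contact_force: [0.3, -0.4, -0.5]
grip_width: 0.0002
gripper_force: 0.0
```

```bash
python3 -c "
from h import *
go((-42,-21.5,33))
p=r.grab_frame('scene')
im=cv2.resize(p['pixels'][190:260,240:340],None,fx=8,fy=8,interpolation=cv2.INTER_CUBIC)
# slot edges expected at theta 0 (disc top)
for x in(-11,11):
  a,b=((proj(p,T2W(Q,(x/1e3,y/1e3,L+.018)))[0]-[240,190]+.5)*8 for y in(-54,54))
  cv2.line(im,tuple(map(int,a)),tuple(map(int,b)),(255,0,0),1)
cv2.imwrite('pics/a3.png',im[:,:,::-1])
"
```

```text
trunk now mm [-38.4 -18.7  34.1] F [ 0.3 -0.4 -0.5] t 5.7
turn [-0.    -0.001 -0.005]
(-42, -21.5, 33) [0.519 0.012 0.153] [-0.014  0.011  0.004]
```

View pics/a3.png

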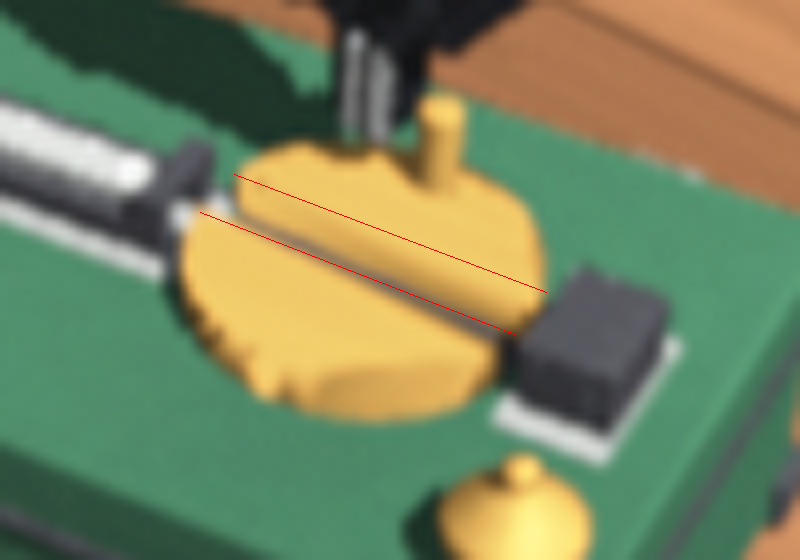

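The slot is now nearly in line with the bar, with its near edge from (205,207) to (498,345). I'll compute the angle.

```bash
python3 -c "
from h import *
p=r.grab_frame('scene')
def tr(u,w,z):
  X=onz(p,(u/8+240-.5,w/8+190-.5),L+z); d=X[:2]-Q[:2]; c,s=np.cos(Q[2]),np.sin(Q[2]); return 1e3*np.array([c*d[0]+s*d[1],-s*d[0]+c*d[1]])
a,b=tr(207,207,.018),tr(497,345,.018); print(a,b,np.arctan2(-(b-a)[0],(b-a)[1]))
print('peg',tr(443,103,.048),'keeper/guide ref: lid corner',tr(163,275,0),tr(610,460,0))
t=r.grab_frame('top'); print([ (d['point'],d['conf']) for d in r.landmark_of(t,'disc_peg')])
save(t,'t4.png',(180,140,100,70),8)
go((-42,-21.5,33))
"
```

```text
[  7.36555988 -53.61235614] [18.11483027 51.55779132] -0.10185468583397062
peg [-42.62008571   1.33653133] keeper/guide ref: lid corner [ 24.25633876 -59.35496235] [27.33930475 93.90476011]
[]
trunk now mm [-38.6 -19.3  34. ] F [-0.3 -0.   0.3] t 5.9
turn [-0.    -0.001 -0.005]
(-42, -21.5, 33) [0.519 0.012 0.153] [-0.014  0.009  0.004]
```

View pics/t4.png

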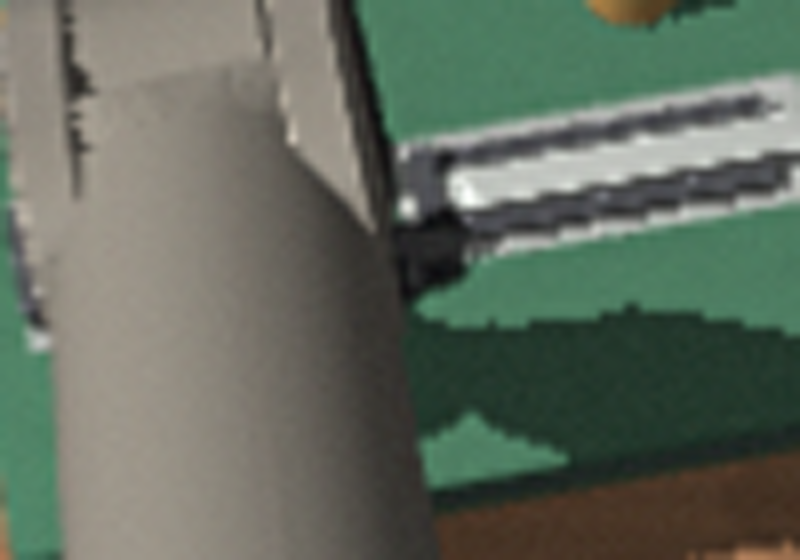

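{"name": "apply_moves", "arguments": {"rows": [[0,0.03,0,0,0,0],[0,0.06,-0.06,0,0,0],[0,0.1,-0.16,0,0,0],[0.05,0.3,-0.2,0,0,0],[0.1,0.5,-0.2,0,0,0]]}}

```text
clock: 6.52
tcp_pos: [0.5715, -0.1053, 0.2065]
orientation: [3.126, 0.302, 0.006]
contact_force: [0.6, 0.8, 0.5]
grip_width: 0.0002
gripper_force: 0.0
```

{"name": "apply_moves", "arguments": {"rows": [[0.05,0.23,0,0,0,0],[0.055,0.46,0,0,0,0],[0.055,0.48,0,0,0,0.005],[0.055,0.48,0,0,0,0.005]]}}

```text
clock: 7.02
tcp_pos: [0.6061, -0.2194, 0.2044]
orientation: [-3.128, -0.286, -0.001]
contact_force: [-0.5, 0.2, -0.2]
grip_width: 0.0005
gripper_force: 0.0
```

```bash
python3 -c "
from h import *
go((0,-265,30))
ims=[]
for n,l,t in(('top',180,135),('scene',240,190)):
  p=r.grab_frame(n)
  print([(np.round(d['point'],1),round(d['conf'],2),1e3*(R.from_euler('z',-Q[2]).apply(onz(p,d['point'],L+.033)-[Q[0],Q[1],0]))) for d in r.landmark_of(p,'disc_peg')][:1])
  im=cv2.resize(p['pixels'][t:t+55,l:l+110],None,fx=7,fy=7,interpolation=cv2.INTER_CUBIC); ims.append(im)
cv2.imwrite('pics/a5.png',np.vstack(ims)[:600,:,::-1])
"
```

```text
trunk now mm [  -2.7 -265.5   84.4] F [-0.5  0.2 -0.2] t 7.03
turn [-0.    -0.    -0.011]
(0, -265, 30) [ 0.609 -0.218  0.15 ] [ 0.01  -0.002  0.217]
[(array([208.3, 180.3]), 0.84, array([-40.55492475,  13.87070402, 153.        ]))]
[(array([298.2, 210.9]), 0.73, array([-33.90256984,  15.87347806, 153.        ]))]
```

View pics/a5.png

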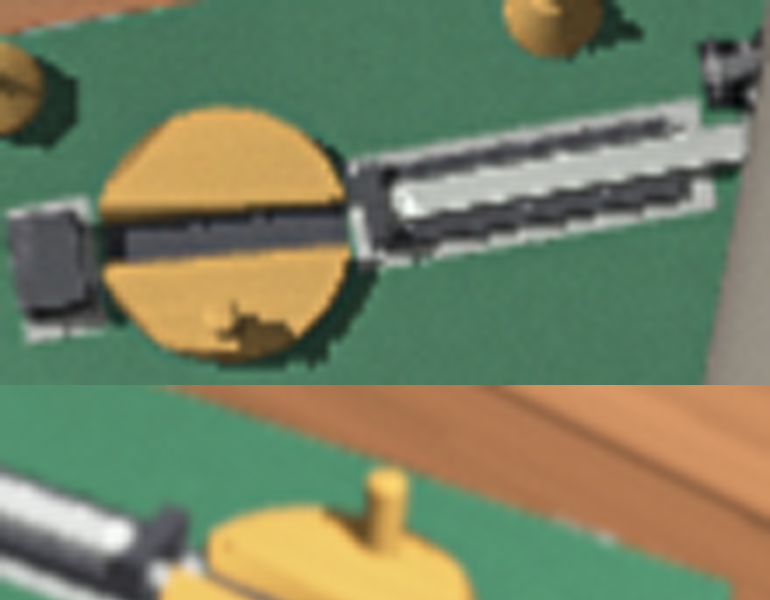

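The disc has gone slightly past. In the top crop the slot slopes about -0.065 and the bar -0.157, so the angle is about -0.09. I'll nudge the peg back gently from its +y side.

```bash
python3 -c "
from h import *
go((-42,42,84))
"
```

```text
trunk now mm [  -1.9 -263.1   84.2] F [ 0.7 -0.3 -0.6] t 7.22
turn [-0.    -0.    -0.009]
(-42, 42, 84) [0.506 0.074 0.204] [-0.177 -1.218  0.002]
```

{"name": "apply_moves", "arguments": {"rows": [[-0.05,-0.2,0,0,0,-0.009],[-0.1,-0.4,0,0,0,-0.009],[-0.15,-0.6,0,0,0,-0.009],[-0.177,-0.8,0,0,0,-0.009],[-0.177,-1,0,0,0,-0.009]]}}

```text
clock: 7.85
tcp_pos: [0.5157, 0.0212, 0.2043]
orientation: [3.126, 0.313, 0.001]
contact_force: [0.8, 0.6, 0.3]
grip_width: 0.0001
gripper_force: 0.0
```

{"name": "apply_moves", "arguments": {"rows": [[0,-0.15,0,0,0,0],[0,-0.218,0,0,0,0],[0,-0.218,0,0,0,0],[0,-0.218,0,0,0,0]]}}

```text
clock: 8.35
tcp_pos: [0.5066, 0.0705, 0.2037]
orientation: [3.126, 0.307, -0.0]
contact_force: [-0.1, -0.9, 0.8]
grip_width: -0.0001
gripper_force: 0.0
```

```bash
python3 -c "
from h import *
go((-42,42,33))
"
```

```text
trunk now mm [-42.6  38.4  83.7] F [-0.1 -0.9  0.8] t 8.35
turn [ 0.001  0.    -0.003]
(-42, 42, 33) [0.506 0.074 0.153] [ 0.002 -0.014  0.203]
```

{"name": "apply_moves", "arguments": {"rows": [[0,0,0.1,0,0,0],[0,0,0.2,0,0,0],[0,0,0.2,0,0,0],[0,0,0.2,0,0,0]]}}

```text
clock: 8.85
tcp_pos: [0.507, 0.0714, 0.1545]
orientation: [3.126, 0.308, 0.001]
contact_force: [-0.4, 0.4, 0.5]
grip_width: -0.0001
gripper_force: 0.0
```

```bash
python3 -c "
from h import *
go((-42,22,33))
"
```

```text
trunk now mm [-42.   39.3  34.5] F [-0.4  0.4  0.5] t 8.85
turn [ 0.    -0.    -0.002]
(-42, 22, 33) [0.51  0.055 0.153] [0.    0.069 0.006]
```

{"name": "apply_moves", "arguments": {"rows": [[0,0.015,0,0,0,0],[0,0.03,0,0,0,0],[0,0.042,0,0,0,0],[0,0.05,0,0,0,0],[0,0.056,0,0,0,0]]}}

```text
clock: 9.48
tcp_pos: [0.5091, 0.0584, 0.1538]
orientation: [3.126, 0.31, 0.0]
contact_force: [0.2, -0.4, 0.8]
grip_width: -0.0
gripper_force: 0.0
```

{"name": "apply_moves", "arguments": {"rows": [[0,0.004,0,0,0,0],[0,0.008,0,0,0,0],[0,0.01,0,0,0,0],[0,0.01,0,0,0,0]]}}

```text
clock: 9.98
tcp_pos: [0.5095, 0.0561, 0.1538]
orientation: [3.126, 0.311, 0.0]
contact_force: [-0.4, -0.0, -0.3]
grip_width: -0.0001
gripper_force: 0.0
```

```bash
python3 -c "
from h import *
go((-42,22,33))
"
```

```text
trunk now mm [-42.6  23.8  33.8] F [-0.4 -0.  -0.3] t 9.97
turn [ 0.    -0.    -0.001]
(-42, 22, 33) [0.51  0.055 0.153] [0.002 0.007 0.003]
```

```bash
cat >> h.py <<'E'
def slot(cam,side=1):
    p=r.grab_frame(cam); g=p["pixels"][:,:,0].astype(np.float32)  # red: brass bright
    g=cv2.GaussianBlur(g,(0,0),.6)
    ys=np.arange(-44,45,2.); xs=np.arange(-2,26,.25)*side; e=[]
    for y in ys:
        uv=proj(p,T2W(Q,np.c_[xs,np.full_like(xs,y),np.full_like(xs,1e3*(L+.018))]/1e3)).astype(np.float32)
        v=cv2.remap(g,uv[None,:,0],uv[None,:,1],cv2.INTER_LINEAR)[0]
        e.append(xs[np.argmax(np.gradient(v))])
    e=np.array(e); o=least_squares(lambda a:a[0]+a[1]*ys-e,[11*side,0],loss="cauchy",f_scale=.7).x
    print(cam,"slot edge x0 %.1f theta %.3f scatter %.2f"%(o[0],-o[1],np.median(abs(o[0]+o[1]*ys-e))))
E
python3 -c "
from h import *
slot('scene')
go((-42,22,33))
"
```

```text
scene slot edge x0 13.7 theta -0.108 scatter 0.40
trunk now mm [-42.6  23.8  33.8] F [0.1 0.  0.4] t 10.03
turn [-0.    -0.    -0.001]
(-42, 22, 33) [0.51  0.055 0.153] [0.002 0.007 0.003]
```

{"name": "apply_moves", "arguments": {"rows": [[0,0.004,0,0,0,0],[0,0.008,0,0,0,0],[0,0.012,0,0,0,0],[0,0.016,0,0,0,0],[0,0.016,0,0,0,0]]}}

```text
clock: 10.65
tcp_pos: [0.5101, 0.0521, 0.1537]
orientation: [3.126, 0.31, -0.001]
contact_force: [-1.7, 1.4, 0.2]
grip_width: 0.0002
gripper_force: 0.8
```

```bash
python3 -c "
from h import *
slot('scene')
go((-42,22,33))
"
```

```text
scene slot edge x0 14.2 theta -0.035 scatter 0.38
trunk now mm [-42.8  19.7  33.7] F [-0.9  1.6 -0. ] t 10.7
turn [ 0.     0.    -0.001]
(-42, 22, 33) [0.51  0.055 0.153] [ 0.003 -0.009  0.003]
```

{"name": "apply_moves", "arguments": {"rows": [[0,0.002,0,0,0,0],[0,0.004,0,0,0,0],[0,0.004,0,0,0,0]]}}

```text
clock: 11.08
tcp_pos: [0.5105, 0.0511, 0.1537]
orientation: [3.126, 0.31, -0.0]
contact_force: [-1.4, 1.5, -0.2]
grip_width: 0.0001
gripper_force: 0.7
```

{"name": "apply_moves", "arguments": {"rows": [[0,-0.02,0,0,0,0],[0,-0.05,0,0,0,0],[0,-0.06,-0.1,0,0,0],[0,-0.06,-0.2,0,0,0],[0,-0.06,-0.2,0,0,0]]}}

```text
clock: 11.7
tcp_pos: [0.509, 0.0667, 0.2057]
orientation: [-3.126, -0.311, -0.007]
contact_force: [-0.1, -0.5, 0.3]
grip_width: -0.0001
gripper_force: 0.0
```

```bash
python3 -c "
from h import *
slot('scene')
go((0,-265,84))
"
```

```text
scene slot edge x0 14.0 theta -0.015 scatter 0.29
trunk now mm [-42.   34.1  84.4] F [ 0.4  0.5 -0.3] t 11.75
turn [ 0.    -0.001 -0.001]
(0, -265, 84) [ 0.609 -0.218  0.204] [0.17  1.196 0.002]
```

The slot is at about -0.015 rad, well inside tolerance. Next, the bar's tail.

{"name": "apply_moves", "arguments": {"rows": [[0.03,0.2,0,0,0,0],[0.06,0.4,0,0,0,0],[0.1,0.6,0,0,0,0],[0.13,0.8,0,0,0,0],[0.17,1,0,0,0,0]]}}

```text
clock: 12.38
tcp_pos: [0.5982, -0.1722, 0.2023]
orientation: [-3.126, -0.311, 0.003]
contact_force: [0.6, 0.1, 0.0]
grip_width: -0.0001
gripper_force: 0.0
```

{"name": "apply_moves", "arguments": {"rows": [[0,0.19,0,0,0,0],[0,0.2,0,0,0,0],[0,0.2,0,0,0,0],[0,0.2,0,0,0,0]]}}

```text
clock: 12.88
tcp_pos: [0.6082, -0.2177, 0.2033]
orientation: [-3.125, -0.314, 0.001]
contact_force: [-0.1, 0.2, 1.1]
grip_width: 0.0003
gripper_force: 0.0
```

```bash
python3 -c "
from h import *
slot('top');slot('top',-1)
go((0,-265,30))
"
```

```text
top slot edge x0 10.0 theta -0.016 scatter 0.90
top slot edge x0 -11.6 theta 0.002 scatter 0.59
trunk now mm [-2.000e-01 -2.647e+02  8.380e+01] F [-0.9 -0.  -0.2] t 12.97
turn [-0. -0.  0.]
(0, -265, 30) [ 0.609 -0.218  0.15 ] [0.001 0.001 0.215]
```

{"name": "apply_moves", "arguments": {"rows": [[0,0.025,0.08,0,0,0],[0,0.025,0.16,0,0,0],[0,0.025,0.225,0,0,0],[0,0.025,0.225,0,0,0],[0,0.025,0.225,0,0,0]]}}

```text
clock: 13.6
tcp_pos: [0.6098, -0.2259, 0.1477]
orientation: [3.126, 0.311, 0.001]
contact_force: [1.3, 0.1, -0.9]
grip_width: 0.0002
gripper_force: 0.0
```

```bash
python3 -c "
from h import *
go((0,-250,28),(0,-105,28))
"
```

```text
trunk now mm [  -0.3 -272.6   27.7] F [ 1.3  0.1 -0.9] t 13.6
turn [ 0.    -0.    -0.001]
(0, -250, 28) [ 0.606 -0.204  0.148] [ 0.001 -0.09  -0.001]
(0, -105, 28) [ 0.577 -0.062  0.148] [ 0.    -0.67  -0.001]
```

{"name": "apply_moves", "arguments": {"rows": [[0,-0.03,0,0,0,0],[0,-0.055,0,0,0,0],[0,-0.08,0,0,0,0],[0,-0.105,0,0,0,0],[0,-0.13,0,0,0,0]]}}

```text
clock: 14.22
tcp_pos: [0.6033, -0.1948, 0.1481]
orientation: [3.125, 0.309, 0.002]
contact_force: [1.3, -4.2, 2.4]
grip_width: -0.0
gripper_force: 2.1
```

{"name": "apply_moves", "arguments": {"rows": [[0,-0.02,0,0,0,0],[0,-0.04,0,0,0,0],[0,-0.06,0,0,0,0],[0,-0.08,0,0,0,0],[0,-0.1,0,0,0,0]]}}

```text
clock: 14.85
tcp_pos: [0.5985, -0.1701, 0.148]
orientation: [3.125, 0.309, 0.001]
contact_force: [1.8, -5.4, 3.5]
grip_width: -0.0001
gripper_force: 2.7
```

```bash
python3 -c "
from h import *
go((0,-105,28))
p=r.grab_frame('scene')
for t in('bar_nose','bar_push'): print(t,[(d['point'],d['conf']) for d in r.landmark_of(p,t)][:2])
for n in(-70,-40,-30): print(n,proj(p,T2W(Q,[(0,n/1e3,L+.008),(0,(n-170)/1e3,L+.03)])))
"
```

```text
trunk now mm [  -0.4 -215.6   28. ] F [ 1.8 -5.4  3.5] t 14.85
turn [ 0.001 -0.001 -0.002]
(0, -105, 28) [ 0.577 -0.062  0.148] [ 0.    -0.442 -0.   ]
bar_nose [([273.9, 221.8], 0.76), ([279.1, 166.5], 0.75)]
bar_push [([403.9, 261.6], 0.67), ([243.8, 181.6], 0.64)]
-70 [[261.14560052 214.67429275]
 [206.33485259 187.23740131]]
-40 [[271.47826992 218.64503146]
 [215.52286569 190.69258799]]
-30 [[274.97783193 219.99008837]
 [218.63082173 191.86145918]]
```

{"name": "apply_moves", "arguments": {"rows": [[0,-0.022,0,0,0,0],[0,-0.044,0,0,0,0],[0,-0.066,0,0,0,0],[0,-0.088,0,0,0,0],[0,-0.11,0,0,0,0]]}}

```text
clock: 15.62
tcp_pos: [0.5928, -0.1432, 0.1477]
orientation: [3.126, 0.309, 0.0]
contact_force: [1.4, -4.8, 4.3]
grip_width: 0.0002
gripper_force: 2.6
```

{"name": "apply_moves", "arguments": {"rows": [[0,-0.022,0,0,0,0],[0,-0.044,0,0,0,0],[0,-0.066,0,0,0,0],[0,-0.088,0,0,0,0],[0,-0.11,0,0,0,0]]}}

```text
clock: 16.25
tcp_pos: [0.5874, -0.1163, 0.1477]
orientation: [3.126, 0.309, 0.0]
contact_force: [0.7, -5.1, 4.1]
grip_width: -0.0001
gripper_force: 2.7
```

{"name": "apply_moves", "arguments": {"rows": [[0,-0.022,0,0,0,0],[0,-0.044,0,0,0,0],[0,-0.066,0,0,0,0],[0,-0.088,0,0,0,0],[0,-0.11,0,0,0,0]]}}

```text
clock: 16.88
tcp_pos: [0.5819, -0.0893, 0.1477]
orientation: [3.126, 0.309, 0.0]
contact_force: [0.1, -5.7, 4.6]
grip_width: -0.0
gripper_force: 2.7
```

```bash
python3 -c "
from h import *
go((0,-105,28))
"
```

```text
trunk now mm [  -0.5 -133.2   27.7] F [ 0.1 -5.7  4.6] t 16.88
turn [ 0.001 -0.    -0.002]
(0, -105, 28) [ 0.577 -0.062  0.148] [ 0.002 -0.113 -0.001]
```

{"name": "apply_moves", "arguments": {"rows": [[0,-0.02,0,0,0,0],[0,-0.04,0,0,0,0],[0,-0.06,0,0,0,0],[0,-0.08,0,0,0,0],[0,-0.095,0,0,0,0]]}}

```text
clock: 17.5
tcp_pos: [0.5772, -0.066, 0.1477]
orientation: [3.126, 0.309, -0.0]
contact_force: [1.4, -4.6, 3.9]
grip_width: -0.0
gripper_force: 2.7
```

{"name": "apply_moves", "arguments": {"rows": [[0,-0.006,0,0,0,0],[0,-0.012,0,0,0,0],[0,-0.018,0,0,0,0],[0,-0.024,0,0,0,0],[0,-0.03,0,0,0,0]]}}

```text
clock: 18.12
tcp_pos: [0.576, -0.0596, 0.1477]
orientation: [3.125, 0.309, 0.0]
contact_force: [2.2, -8.4, 3.5]
grip_width: 0.0
gripper_force: 4.6
```

```bash
python3 -c "
from h import *
go((0,-102,28))
"
```

```text
trunk now mm [  -0.5 -102.8   27.7] F [ 2.2 -8.4  3.5] t 18.12
turn [ 0.001 -0.    -0.002]
(0, -102, 28) [ 0.576 -0.059  0.148] [ 0.002 -0.003 -0.001]
```

{"name": "apply_moves", "arguments": {"rows": [[0,-0.006,0,0,0,0],[0,-0.012,0,0,0,0],[0,-0.012,0,0,0,0]]}}

```text
clock: 18.5
tcp_pos: [0.5758, -0.0594, 0.1477]
orientation: [3.122, 0.305, 0.001]
contact_force: [3.1, -12.7, 2.9]
grip_width: 0.0002
gripper_force: 6.6
```

That is a hard stop at the predicted position, so the bar is home. I'll back off and lift clear.

{"name": "apply_moves", "arguments": {"rows": [[0,0.03,0,0,0,0],[0,0.08,0,0,0,0],[0,0.14,0,0,0,0],[0,0.16,-0.15,0,0,0],[0,0.16,-0.35,0,0,0]]}}

```text
clock: 19.12
tcp_pos: [0.582, -0.0956, 0.2345]
orientation: [-3.125, -0.308, 0.006]
contact_force: [1.5, -0.4, -0.1]
grip_width: 0.0003
gripper_force: 0.0
```

{"name": "apply_moves", "arguments": {"rows": [[0,0.15,-0.15,0,0,0],[0,0.3,-0.25,0,0,0],[0,0.45,-0.25,0,0,0],[0,0.45,-0.25,0,0,0],[0,0.45,-0.25,0,0,0]]}}

```text
clock: 19.75
tcp_pos: [0.605, -0.2041, 0.2969]
orientation: [-3.125, -0.311, 0.001]
contact_force: [0.6, 0.5, -0.5]
grip_width: 0.0
gripper_force: 0.0
```

```bash
python3 -c "
from h import *
go((0,-265,130))
a=r.grab_frame('scene');b=r.grab_frame('top')
A=cv2.resize(a['pixels'][170:270,160:360],None,fx=3,fy=3);B=cv2.resize(b['pixels'][110:210,160:360],None,fx=3,fy=3)
cv2.imwrite('pics/end.png',np.vstack([A,B])[:,:,::-1])
"
```

```text
trunk now mm [  -0.8 -250.2  176.9] F [ 0.6  0.5 -0.5] t 19.75
turn [-0.001  0.    -0.001]
(0, -265, 130) [ 0.609 -0.218  0.25 ] [0.003 0.059 0.188]
```

View pics/end.png

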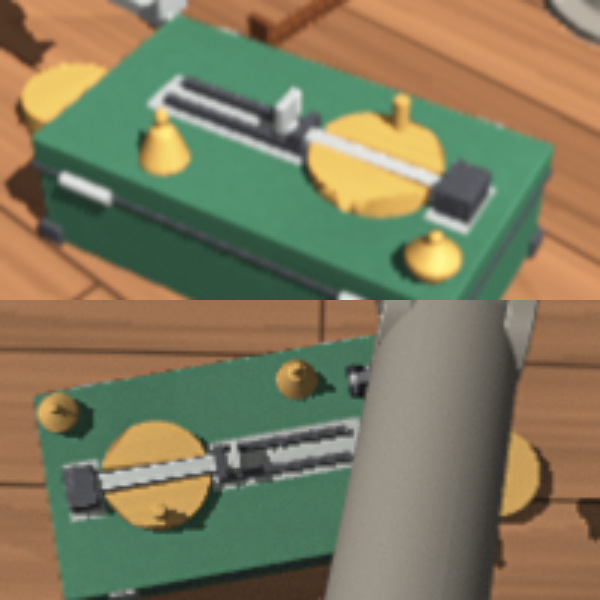

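The bar runs through the slot into the keeper at (460,188). Its tail plate is near the strap at (290,110), and the bell, pot and drum are where they were.

```bash
python3 -c "
from bench import r
print(r.hand_in())"
```

```text
the job is handed in; nothing more can be done
None
```

The trunk is locked: the disc's slot is in line and the bar is pushed through it hard against the keeper's back. The bell, pot and drum look untouched, the arm is clear, and the job was handed in at about 20 s.

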